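Release and unload the mould inserts from the ratchet-drawn polishing clamp

TASK

Take the finished inserts out of the polishing clamp: flip the direction lever on the clamp's ratchet handle to the loosening (anticlockwise) side, work the handle back and forth until the draw bolt is well slackened (it climbs about 7 mm), then knock the bolt's head back down with one or more smart blows of the mallet so that the clamp bar springs clear. Stand the mallet back on the bench on its head, and set every insert gently upright in the carrying tray, polished face up, one to a bay; do not let the mallet touch an insert, and leave the other things on the bench where they are.

Things in the scene. Friction and masses are not known exactly. Their poses are not given: they have to be found in the camera images.
- fixture: the clamp, bolted down: steel base 182 x 270 x 18 mm with a grey housing (82 x 112 mm, top at 70 mm). Origin on the bench on the draw bolt's upright axis; x away from the handle to the row of inserts, y along the row. Seats at x 80, y +78, 0, -78 mm, 18 mm up, between a 14 mm fence and the 21 mm high clamp bar. Two stop posts at x -33, y +-45 mm, up to 115 mm
- bolt_head (a point): centre of the top of the draw bolt's round steel head (34 mm wide), in the middle of the ratchet's round head (72 mm wide, its top 28 mm below this point). 128 mm above the bench when tight; rises 2.9 mm per rad of loosening, and can then be driven down again by that much
- bolt (a joint): turn of the draw bolt in rad: 0 = tight, grows as it is loosened (anticlockwise seen from above), at most 3.2. Well slackened: above 2.4. Takes 0.8 N m to turn, stays where it is left
- wedge (a joint): height of the clamp's wedge in m: 0 = stuck in its taper (clamped), negative = driven down, only as far as the loosened bolt has risen. Takes 10 N to start and 3 N more at the bottom (sprung); stays down. The clamp bar draws back by as much; the inserts are free from -0.005
- handle (a joint): swing of the ratchet handle about the bolt's axis in rad, anticlockwise from above positive, stops at +-0.62; 0 = along the fixture's -x. With the lever on the loosening side a swing to + turns the bolt after 0 to 0.45 rad of lost motion and the swing back only clicks; on the tightening side the reverse. Drags with 0.3 N m, stays where it is left
- handle_grip (a point): on the handle's axis 150 mm from the bolt's axis, 88 mm above the bench when tight (it rises with the bolt). x outwards along the handle, z up, y the way of an anticlockwise swing. The handle is a straight bare metal bar 18 mm wide and 18 mm high, from 74 to 200 mm from the bolt's axis
- lever (a joint): direction lever in rad, -0.45 to 0.45: negative = tightening side (as found), above 0.33 = loosening side. Upright pivot on the handle's neck 44 mm from the bolt's axis; its thumb-piece points outwards along the handle and leans to the side to which the handle will drive the bolt. About 2 N at the thumb-piece; stays where it is left
- lever_tip (a point): centre of the lever's upright steel thumb-piece (12 mm along the lever, 9 mm wide, 22 mm tall), 38 mm from its pivot and 25.5 mm above the handle's axis; the handle's neck and bar lie under it. x outwards along the lever
- insert_a: polished steel mould insert, 72 mm tall, 0.5 kg: upright block 32 x 36 mm (x, y) on a heel 42 x 36 x 10 mm that stands out in front and behind. Origin: centre of its underside, z up. Top face polished. Grip the flat sides, 36 mm apart (y), some 50 mm up. Starts in the clamp, its heel held down by the clamp bar's lip, so it cannot be lifted until the bar draws back. May be absent
- insert_b: polished steel mould insert, 72 mm tall, 0.5 kg: upright block 32 x 36 mm (x, y) on a heel 42 x 36 x 10 mm that stands out in front and behind. Origin: centre of its underside, z up. Top face polished. Grip the flat sides, 36 mm apart (y), some 50 mm up. Starts in the clamp, its heel held down by the clamp bar's lip, so it cannot be lifted until the bar draws back. May be absent
- insert_c: polished steel mould insert, 72 mm tall, 0.5 kg: upright block 32 x 36 mm (x, y) on a heel 42 x 36 x 10 mm that stands out in front and behind. Origin: centre of its underside, z up. Top face polished. Grip the flat sides, 36 mm apart (y), some 50 mm up. Starts in the clamp, its heel held down by the clamp bar's lip, so it cannot be lifted until the bar draws back. May be absent
- mallet: soft-faced mallet, 0.6 kg, standing on one face of its head: upright round head 70 mm wide, 70 mm tall; level wooden handle 22 mm wide (y), 28 mm high, its axis 35 mm above the lower face, along -x from 32 to 222 mm from the head's axis. Origin: centre of the lower face, the one to strike with. Grip the handle from above some 66 mm from the head's axis
- tray: wooden carrying tray lined with rubber, fixed, 285 x 90 mm (x, y), walls 30 mm high, floor 5 mm thick, two cross walls (5 mm thick) make three bays in a row along x, each 88 x 80 mm inside. Origin: centre of its underside, z up
- bay_0 (a point): centre of the floor of the tray's bay at its -x end
- bay_1 (a point): centre of the floor of the tray's middle bay
- bay_2 (a point): centre of the floor of the tray's bay at its +x end
- stick_holder: bystander: lacquered wooden block 85 x 130 mm with polishing sticks standing in it, 135 mm tall
- loupes: bystander: a pair of red plastic magnifier loupes, 102 mm long, 26 mm high
- jar: bystander: sealed amber jar, 60 mm wide, 62 mm tall
- bushing: bystander: bronze bushing, 60 mm wide, 55 mm tall
Not all that is in view belongs to the job. Leave any black, purple or turquoise look-alike of the insert_b alone.

How it is judged (in metres and radians):
On the way, in this order (a step that is already met when the one before it is completed fails the run):
1. the direction lever is over on the loosening side (lever above 0.33 rad) (value of joint lever above 0.33 rad), for 0.2 s.
2. the draw bolt is well slackened by the handle (turned above 2.2 rad) (value of joint bolt above 2.2 rad), for 0.2 s.
3. the mallet's face knocks the bolt down: the wedge goes down faster than 40 mm/s with the face on the bolt's head (within 35 mm of its centre) (velocity of joint wedge below -0.04 m/s and distance between mallet and bolt_head below 0.035 m).
At the end, for the whole second after the job is handed in: Bolt above 2.0 rad, wedge below -5 mm; the mallet stands on its head on the bench (face within 6 mm of it, tilt under 0.12 rad); each insert stands upright (tilt under 0.12 rad) on the floor of its own tray bay (to 6 mm in height, centres over 60 mm apart); all at rest (value of joint bolt above 2 rad and value of joint wedge below -0.005 m and height (world z) of mallet between -0.004 and 0.006 m and angle between each of mallet, insert_a, insert_b, insert_c's own z axis and vertical below 0.12 rad and linear speed of each of mallet, insert_a, insert_b, insert_c below 0.02 m/s and x of insert_a in the frame of tray between -0.14 and 0.14 m and y of insert_a in the frame of tray between -0.045 and 0.045 m and z of insert_a in the frame of tray between 0.002 and 0.011 m and x of insert_b in the frame of tray between -0.14 and 0.14 m and y of insert_b in the frame of tray between -0.045 and 0.045 m and z of insert_b in the frame of tray between 0.002 and 0.011 m and x of insert_c in the frame of tray between -0.14 and 0.14 m and y of insert_c in the frame of tray between -0.045 and 0.045 m and z of insert_c in the frame of tray between 0.002 and 0.011 m and horizontal distance between insert_a and insert_b above 0.06 m and horizontal distance between each of insert_a, insert_b and insert_c above 0.06 m); the robot touches nothing.
It fails at once if a bystander (stick holder, loupes, jar, bushing) is moved more than 20 mm (distance of any of stick_holder, loupes, jar, bushing from where it was at the start of the episode above 0.02 m).
It fails at once if the mallet touches an insert (over 2 N) (contact force between mallet and insert_a above 2 N or contact force between mallet and insert_b above 2 N or contact force between mallet and insert_c above 2 N).
It fails at once if an insert is dropped or banged into the tray (over 80 N) (contact force between any of insert_a, insert_b, insert_c and tray above 80 N).
Of insert_a, insert_b, insert_c only 1 to 3 are there at a start; the rules pass over those that are not, and their reading is None.
At some moment in a run one of mallet may be knocked a few centimetres aside while the robot is not near it.
It also fails if it takes over 210 s, if anything falls off the work surface, if the arm or the gripper's body presses on something with over 40 N, if the wrist force passes 120 N, or if a joint passes its speed limit or range.

ROBOT

A 6-joint arm with a two-finger parallel gripper is mounted at the origin on the work surface. World frame = base frame: x ahead of the robot, y to its left, z up, the work surface at z = 0. Lengths are in mm, angles in rad, forces in N, time in s.
With the tool pointing down it reaches from about 350 to 1000 mm from the base axis. Payload 7.1 kg.
Tool frame: the origin (TCP) lies on the centre line of the jaws, within the pads' length; the fingertips stand 14 mm ahead of it and the grasp point (between the pads) lies 5 mm behind it (env.tips_ahead is the distance from the TCP to the fingertips, in mm); z points along the fingers, y is the line along which they close (so a half turn about z gives the same grasp; the last joint's range is limited). The gripper opens to 85 mm and grips with 20 to 120 N. Pads are 22 mm wide; open, the fingers measure 114 mm over their backs; the gripper's body (76 mm by 85 mm) begins 54 mm behind the grasp point. The pads swing forward as they close: fully open they stand 13 mm farther back than shut.
Start: joints at [1.104, 0.423, 1.63, -0, 1.089, -0.019], TCP at [270.582, 563.374, 245.319] pointing down, gripper open.
Joint ranges: [-3, 3], [-0.9, 2.11], [0.09, 2.58], [-1.31, 4.45], [0.11, 2.69], [-2.54, 2.54]. Speed limits (rad/s): [2.39, 2.39, 3.01, 3.14, 3.14, 3.14].

INTERFACE

Orientations are given as a rotation vector (axis times angle).
In Python, from bench import env, read_camera, workorder gives the robot as it stands. The module is installed in compiled form; this text tells all that it offers.
- The arm moves only by the tool drive_tool, never from a script. Its argument "increments" is one flat list of numbers, 6 for each row, row after row: the shift along the tool's x, y, z each as a share of 50 cm, from -1 to 1, then the turn, a rotation vector about the tool's x, y, z each as a share of 2 rad, from -1 to 1. A call has 1 to 12 rows; each row shifts and turns the commanded pose from where the row before left it, along the tool's axes as they then stand; what a row does not reach is not made up. A row lasts 1/10 s, in which the tool goes at most 50 mm and 8.59 degrees, less where a joint would pass 70% of its speed; a pose out of reach is approached as far as the arm can. A call with a number of a shift or a turn outside -1 to 1 is refused whole. A call with a gripper value outside its range is refused whole. "grip" is the opening, from 0 (shut) to 1 (fully open), set as the call begins (left out, the last holds). The fingers move at their own pace and stop on an object; "grip_force" is the grip in N (left out, the last holds). Time passes only in rows, so rows that do not move let the fingers close. It gives the time, the measured TCP pose, the force, the opening and the grip force at its end, in the units of the state.
- env.state(): the state, without advancing time (a new reading comes with each control period).
- read_camera(name): name is "scene" or "side" or "wrist"; returns a dict with "img" (400x640x3 uint8, red, green, blue), "range_z" (400x640 float32, mm along the optical axis (not along the pixel's ray), 0 where there is no reading), "mtx" (3x3 intrinsics, pixels), "camera_from_world" (4x4, takes a point from world to camera coordinates). Camera axes: x right, y down, z forward; pixel columns grow to the right and rows downward; lengths in mm; the calibration is good to about 2 mm. A picture is of the moment at which its call begins.
- workorder.hand_in(): hands the job in; it is judged then, once.
The state is a dict: "time_s": time; "joints": joint angles; "dq": joint speeds; "tau": joint torques, N m; "tcp_pos": TCP position; "ee_rot": TCP orientation; "contact_force": force on the tool from outside, world axes, zero at the start; "moment": the same for the moment, N m; "finger_gap": finger opening in mm; "finger_force": force on a finger pad.
Only numpy, scipy, OpenCV 4.12 (cv2) and the standard library are available. Lean on these libraries where they do the work, as an engineer would, in place of code of your own. Each camera call takes 0.05 s, during which the arm holds its last target. There are 200 camera calls.

## Working session

There is one attempt and no reset: what is moved stays moved. The work goes in short steps, Python scripts to look and compute and a tool call to move; the robot and the scene stay as the last step left them, time stands still between calls to the robot, and variables do not carry over. Pictures are saved under pics/ and viewed, at most 14 in all, crops included, and the job is handed in when it is done.

Besides the shell and the picture viewer there is one more tool, called as name(argument=value, ...) on one line, values as JSON. drive_tool: Moves the arm, as the interface text tells. Its arguments: {"type":"object","properties":{"increments":{"type":"array","items":{"type":"number"}},"grip":{"type":"number"},"grip_force":{"type":"number"}},"required":["increments"]}

```bash
mkdir -p pics; ls; cat > h.py <<'E'
import numpy as np, cv2
from bench import env, read_camera, workorder
from scipy.spatial.transform import Rotation as R
def cloud(c):
    K=c["mtx"];T=np.linalg.inv(c["camera_from_world"]);z=c["range_z"].astype(float)
    v,u=np.mgrid[0:400,0:640]
    P=np.stack([(u-K[0,2])/K[0,0]*z,(v-K[1,2])/K[1,1]*z,z,np.ones_like(z)],-1)@T.T
    P=P[...,:3]; P[z==0]=np.nan; return P
def save(c,n,crop=None,s=1):
    im=c["img"][...,::-1]
    if crop: a,b,x,y=crop; im=im[b:y,a:x]
    cv2.imwrite("pics/"+n,cv2.resize(im,None,fx=s,fy=s,interpolation=cv2.INTER_CUBIC))
E
python3 - <<'E'
from h import *
s=env.state();print(s)
for n in("scene","side"):
    c=read_camera(n);save(c,n+"0.png",s=1.25);np.savez("/tmp/"+n+".npz",**c)
    print(n,np.linalg.inv(c["camera_from_world"])[:3].round(2))
E
```

```text
pics
{'time_s': 0.0, 'joints': array([ 1.10398453e+00,  4.23822403e-01,  1.63067076e+00,  1.17348199e-05,
        1.08861598e+00, -1.89660705e-02]), 'dq': array([ 0.00111546, -0.00048328, -0.0011122 , -0.00126017,  0.00035991,
        0.00076685]), 'tau': array([ 2.65999304e-03, -5.57373548e+01, -2.81756276e+01,  1.48235636e-04,
        7.23727484e-03, -7.09337954e-06]), 'tcp_pos': array([270.36279936, 562.9237323 , 244.56475023]), 'ee_rot': array([-6.97535193e-01, -3.06279102e+00,  2.30796582e-03]), 'contact_force': array([ 0.63142534, -0.74423033, -0.38644321]), 'moment': array([0.0084984 , 0.02800754, 0.06520208]), 'finger_force': 0.0, 'finger_gap': 85.27502098106598}
scene [[ 4.10000e-01  5.00000e-01 -7.60000e-01  1.41116e+03]
 [ 9.10000e-01 -2.50000e-01  3.30000e-01 -3.62520e+02]
 [-2.00000e-02 -8.30000e-01 -5.60000e-01  6.96010e+02]]
side [[ 9.9000e-01 -1.1000e-01  9.0000e-02  5.0807e+02]
 [-1.5000e-01 -6.8000e-01  7.2000e-01 -7.7305e+02]
 [-2.0000e-02 -7.3000e-01 -6.9000e-01  8.1286e+02]]
```

View pics/scene0.png

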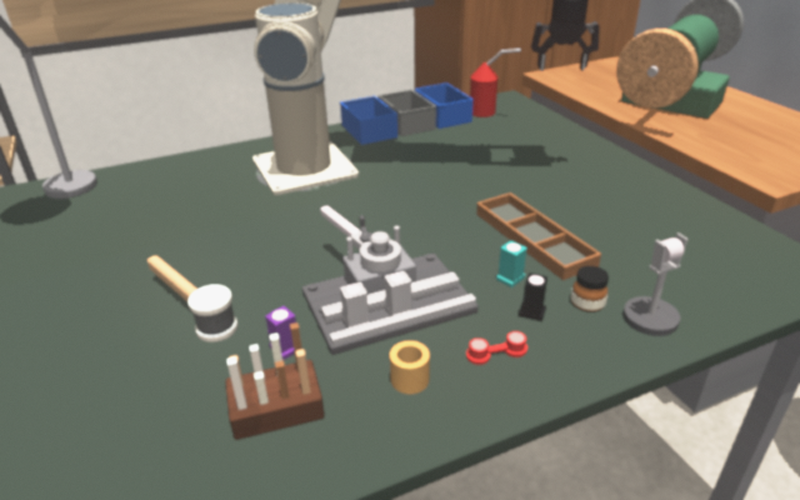

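View pics/side0.png

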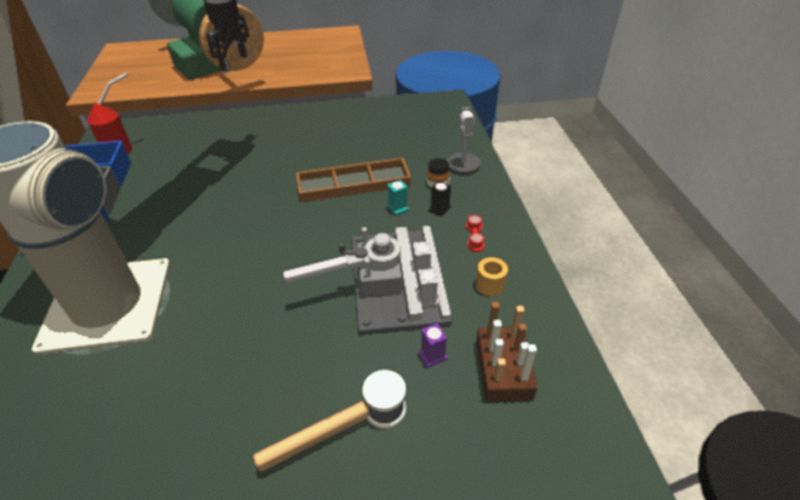

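Scene view (800-px picture): the clamp is at about (385,285), with two grey inserts at (355,303) and (400,290). The mallet head is at (212,310), the tray at (537,232), and the ratchet handle points up-left to (325,210). Look-alikes to leave alone are purple (282,332), teal (512,262) and black (535,297). The bystanders are the stick holder (273,385), bushing (410,367), loupes (497,348) and jar (590,287).

```bash
python3 - <<'E'
from h import *
for n in("scene","side"):
    c=dict(np.load("/tmp/"+n+".npz"));P=cloud(c);X,Y,Z=P[...,0],P[...,1],P[...,2]
    hsv=cv2.cvtColor(c["img"],cv2.COLOR_RGB2HSV);reg=(X>350)&(X<800)&(Y>-100)&(Y<220)
    print(n)
    def show(t,m):
        k,l,st,ce=cv2.connectedComponentsWithStats(m.astype(np.uint8))
        for i in range(1,k):
            if st[i,4]>12:
                q=P[l==i]; r=cv2.minAreaRect(q[:,:2].astype(np.float32))
                print(t,st[i,4],ce[i].round(),np.median(q,0).round(1),np.round(r[0],1),np.round(r[1],1),round(r[2],1))
    show("z>120",reg&(Z>121)); show("z95-105",reg&(Z>95)&(Z<106)); show("z84-93",reg&(Z>80)&(Z<94.5)); show("z95-121",reg&(Z>106)&(Z<121))
    show("housing",reg&(Z>66)&(Z<73));show("base",reg&(Z>14)&(Z<21));show("bar",reg&(Z>28)&(Z<45))
    H,S,V=[hsv[...,i] for i in range(3)]
    tr=(X>300)&(X<900)&(Y>150)&(Z<40)&(Z>22)&(H<20)&(S>100)
    show("tray",tr)
    show("mallet",(X>200)&(X<800)&(Y<-50)&(Z>60)&(Z<80)&(S<60))
    show("mhandle",(X>200)&(X<800)&(Y<-50)&(Z>30)&(Z<60)&(H<30)&(S>60))
E
```

```text
scene
z>120 13 [289. 173.] [495.6 -30.1 124.2] [496.5 -30.2] [ 8.  13.8] 81.1
z>120 123 [303. 190.] [579.4 -30.4 126.5] [575.  -29.4] [32.3 32.5] 48.5
z95-105 686 [294. 193.] [566.1 -43.5  99.4] [496.2 -32.5] [230.5  70.8] 2.7
z95-105 21 [317. 187.] [545.4  15.5 101. ] [545.3  17.7] [10.4  9.2] 79.8
z95-105 17 [280. 197.] [542.5 -72.7 100.6] [542.6 -73. ] [7.6 3.3] 78.9
z84-93 105 [268. 178.] [437.3 -63.8  89.5] [440.9 -63.3] [123.9   6.5] 8.9
z84-93 21 [317. 192.] [546.1  16.9  89.1] [545.2  17. ] [ 9.3 10. ] 68.8
z84-93 35 [285. 195.] [523.9 -52.9  88.2] [523.2 -53.1] [27.8  4.4] 11.7
z84-93 24 [280. 202.] [542.6 -74.4  86.6] [543.6 -72.4] [10.1  7.8] 88.2
z84-93 180 [304. 211.] [603.9 -41.7  87.5] [595.5 -36.3] [70.7 34.9] 69.5
z84-93 235 [318. 224.] [660.5 -33.6  89.7] [654.1 -31.5] [36.8 37.1] 88.9
z84-93 59 [289. 232.] [657.9 -95.6  89.5] [652.7 -95.5] [ 9.2 34.6] 86.4
z95-121 30 [289. 178.] [499.3 -31.9 113. ] [501.7 -31. ] [ 8.2 24.6] 81.8
z95-121 21 [317. 183.] [545.8  16.3 112.8] [544.9  17.4] [ 9.1 10.3] 64.7
z95-121 24 [279. 192.] [542.2 -72.8 113.7] [541.7 -73. ] [ 9.1 1
[... 5325 characters left out ...]
et 88 [347. 266.] [ 640.5 -231.1   72.8] [ 640.8 -230.9] [24.1 24. ] 44.5
mallet 18 [394. 274.] [ 737.6 -266.1   69.8] [ 738.4 -264.8] [7.8 6.4] 78.2
mallet 23 [396. 285.] [ 733.5 -295.4   73.6] [ 735.  -295.4] [ 6.4 12. ] 45.8
mallet 27 [417. 285.] [ 777.3 -301.7   70.8] [ 777.8 -301.3] [5.8 8.9] 50.0
mallet 36 [420. 297.] [ 774.8 -331.6   70.7] [ 774.9 -330.6] [ 6.  12.2] 48.5
mallet 881 [307. 312.] [ 539.2 -328.7   70.1] [ 539.1 -325.1] [68.6 68.4] 25.0
mhandle 267 [389. 219.] [781.1 -89.   50.3] [781.6 -79.1] [36.1 57.9] 0.7
mhandle 1400 [403. 292.] [ 754.8 -304.    45. ] [ 760.6 -280. ] [131.7  85.2] 82.9
mhandle 1351 [248. 348.] [ 416.7 -373.9   47.8] [ 421.1 -368.5] [190.6  23.3] 20.0
```

```bash
python3 - <<'E'
from h import *
a=dict(np.load("/tmp/scene.npz"));b=dict(np.load("/tmp/side.npz"))
f=lambda c,x0,y0,x1,y1:cv2.resize(c["img"][y0:y1,x0:x1,::-1],(400,400),interpolation=cv2.INTER_CUBIC)
cv2.imwrite("pics/crop1.png",np.hstack([f(a,240,150,390,300),f(b,220,160,370,310)]))
E
```

```text
(no output)
```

View pics/crop1.png

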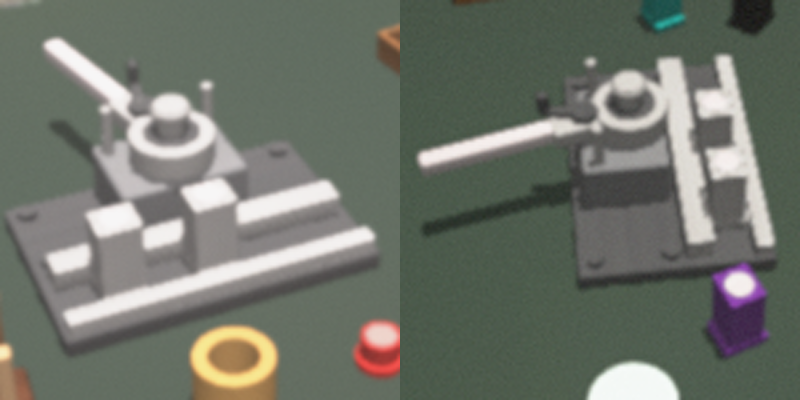

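Two inserts are present, in the middle seat and the -y seat; the purple, teal and black ones are look-alikes. The lever thumb-piece is on the +y side of the handle, which is the tightening side. Next I refine the handle and mallet geometry.

```bash
cat >> h.py <<'E'
def T(): 
    s=env.state(); return np.array(s["tcp_pos"]),R.from_rotvec(s["ee_rot"])
def go(p,psi=None):  # shares to reach world p with tool x at yaw psi (deg), tool down; p-shift expressed in current tool axes
    t,r=T(); d=r.inv().apply(np.array(p)-t); m=r.as_matrix()
    out=[("mm(tool)",d.round(1)),("share",(d/500).round(4))]
    if psi is not None:
        a=np.radians(psi); q=R.from_matrix(np.array([[np.cos(a),np.sin(a),0],[np.sin(a),-np.cos(a),0],[0,0,-1]]))
        rv=(r.inv()*q).as_rotvec(); out.append(("turn share",(rv/2).round(4)))
    print(*out,"psi now",round(np.degrees(np.arctan2(m[1,0],m[0,0])),1))
E
python3 - <<'E'
from h import *
for n in("scene","side"):
    c=dict(np.load("/tmp/"+n+".npz"));P=cloud(c);X,Y,Z=P[...,0],P[...,1],P[...,2]
    m=(X>375)&(X<490)&(Y>-110)&(Y<0)&(Z>95.5)&(Z<99)
    q=P[m][:,:2]; l=cv2.fitLine(q.astype(np.float32),cv2.DIST_HUBER,0,.01,.01).ravel(); print(n,len(q),l.round(4),q.min(0),"yaw",np.degrees(np.arctan2(l[1],l[0])), "Y at 575.7:",l[3]+(575.7-l[2])*l[1]/l[0])
    m=(X>480)&(X<515)&(Y>-60)&(Y<-10)&(Z>106)&(Z<130); q=P[m]; print("lever",np.median(q,0),q.min(0),q.max(0))
    m=(X>480)&(X<600)&(Y>-380)&(Y<-270)&(Z>65)&(Z<75); q=P[m].astype(np.float32); print("mallet",cv2.minEnclosingCircle(q[:,:2]),np.median(q[:,2]))
    m=(X>280)&(X<500)&(Y>-460)&(Y<-330)&(Z>43)&(Z<53); q=P[m].astype(np.float32); l=cv2.fitLine(q[:,:2],cv2.DIST_HUBER,0,.01,.01).ravel(); print(l,np.degrees(np.arctan2(l[1],l[0])))
go([490,5,180],180);go([490,5,180],0)
E
```

```text
scene 134 [ 9.79300e-01  2.02600e-01  4.38110e+02 -5.60247e+01] [382.44241812 -73.20073245] yaw 11.686269 Y at 575.7: -27.565569
lever [498.84911301 -31.59362631 117.11880744] [489.02489349 -36.08125181 106.03350589] [513.76825619 -25.99670237 127.30675597]Traceback (most recent call last):
  File "<stdin>", line 7, in <module>
cv2.error: OpenCV(4.12.0) /io/opencv/modules/imgproc/src/shapedescr.cpp:201: error: (-215:Assertion failed) count >= 0 && (depth == CV_32F || depth == CV_32S) in function 'minEnclosingCircle'
```

```bash
python3 - <<'E'
from h import *
for n in("scene","side"):
    c=dict(np.load("/tmp/"+n+".npz"));P=cloud(c);X,Y,Z=P[...,0],P[...,1],P[...,2]
    m=(X>375)&(X<490)&(Y>-110)&(Y<0)&(Z>95.5)&(Z<99)
    q=P[m][:,:2]; l=cv2.fitLine(q.astype(np.float32),cv2.DIST_HUBER,0,.01,.01).ravel(); print(n,np.degrees(np.arctan2(l[1],l[0])),l[2:])
    m=(X>480)&(X<600)&(Y>-380)&(Y<-270)&(Z>65)&(Z<75); q=P[m].astype(np.float32); print("mallet",cv2.minEnclosingCircle(np.ascontiguousarray(q[:,:2])),np.median(q[:,2]))
    m=(X>280)&(X<500)&(Y>-460)&(Y<-330)&(Z>43)&(Z<53); q=P[m].astype(np.float32); l=cv2.fitLine(q[:,:2].copy(),cv2.DIST_HUBER,0,.01,.01).ravel(); print(l,np.degrees(np.arctan2(l[1],l[0])))
go([494,0,180],180);go([494,0,180],0)
E
```

```text
scene 11.686269 [438.10995  -56.024715]
mallet ((539.8487548828125, -323.8705749511719), 36.77354049682617) 69.54544
[ 9.4173586e-01  3.3635333e-01  4.1272101e+02 -3.7250305e+02] 19.654854
side 10.930159 [434.05707 -58.68642]
mallet ((539.439208984375, -324.9477844238281), 35.411434173583984) 70.12419
[ 9.3765843e-01  3.4755817e-01  4.1319815e+02 -3.7366455e+02] 20.338034
('mm(tool)', array([-445.4, -410.5,   65.2])) ('share', array([-0.8907, -0.8211,  0.1303])) ('turn share', array([-7.000e-04, -2.000e-04, -2.239e-01])) psi now 154.3
('mm(tool)', array([-445.4, -410.5,   65.2])) ('share', array([-0.8907, -0.8211,  0.1303])) ('turn share', array([-3.0000e-04,  1.0000e-03,  1.3469e+00])) psi now 154.3
```

drive_tool(increments=[-0.0742, -0.0684, 0, 0, 0, 0, -0.0742, -0.0684, 0, 0, 0, 0, -0.0742, -0.0684, 0, 0, 0, 0, -0.0742, -0.0684, 0, 0, 0, 0, -0.0742, -0.0684, 0, 0, 0, 0, -0.0742, -0.0684, 0, 0, 0, 0, -0.0742, -0.0684, 0, 0, 0, 0, -0.0742, -0.0684, 0, 0, 0, 0, -0.0742, -0.0684, 0, 0, 0, 0, -0.0742, -0.0684, 0, 0, 0, 0, -0.0742, -0.0684, 0, 0, 0, 0, -0.0742, -0.0684, 0, 0, 0, 0], grip=0)

```text
time_s: 1.3
tcp_pos: [492.4, 3.7, 245.3]
ee_rot: [-0.698, -3.063, -0.0]
contact_force: [1.0, 0.4, 0.7]
finger_gap: -0.0
finger_force: 0.0
```

drive_tool(increments=[0, 0, 0, 0, 0, 0.07, 0, 0, 0, 0, 0, 0.07, 0, 0, 0, 0, 0, 0.07, 0, 0, 0, 0, 0, 0.07, 0, 0, 0, 0, 0, 0.07, 0, 0, 0, 0, 0, 0.07, 0, 0, 0, 0, 0, 0.07, 0, 0, 0, 0, 0, 0.07, 0, 0, 0, 0, 0, 0.07, 0, 0, 0, 0, 0, 0.07, 0, 0, 0, 0, 0, 0.07, 0, 0, 0, 0, 0, 0.07])

```text
time_s: 2.5
tcp_pos: [491.9, 5.8, 245.0]
ee_rot: [-2.751, -1.517, 0.001]
contact_force: [0.6, 1.0, 0.6]
finger_gap: 0.1
finger_force: 0.0
```

drive_tool(increments=[0, 0, 0, 0, 0, 0.07, 0, 0, 0, 0, 0, 0.07, 0, 0, 0, 0, 0, 0.07, 0, 0, 0, 0, 0, 0.07, 0, 0, 0, 0, 0, 0.07, 0, 0, 0, 0, 0, 0.07, 0, 0, 0, 0, 0, 0.07, 0, 0, 0, 0, 0, 0])

```text
time_s: 3.3
tcp_pos: [491.9, 5.8, 245.1]
ee_rot: [-3.141, -0.051, 0.001]
contact_force: [0.7, -0.6, -0.1]
finger_gap: -0.2
finger_force: 0.0
```

```bash
python3 - <<'E'
from h import *
go([494,0,180],0);print(T()[0],env.state()["joints"].round(2),env.state()["finger_gap"])
E
```

```text
('mm(tool)', array([ 1.9,  5.9, 65.1])) ('share', array([0.0039, 0.0117, 0.1301])) ('turn share', array([-0.    ,  0.0003,  0.0163])) psi now 1.9
[491.91378703   5.79555271 245.07425886] [-0.01  0.23  1.92  0.    1.    1.53] -0.2433512683824186
```

drive_tool(increments=[0.006, 0, 0.084, 0, 0, 0, 0, 0, 0.084, 0, 0, 0, 0, 0, 0.05, 0, 0, 0, 0, 0, 0.034, 0, 0, 0, 0, 0.02, 0, 0, 0, 0, 0, 0.02, 0, 0, 0, 0, 0, 0.02, 0, 0, 0, 0, 0, 0.02, 0, 0, 0, 0, 0, 0.02, 0, 0, 0, 0, 0, 0, 0, 0, 0, 0])

```text
time_s: 4.3
tcp_pos: [498.1, -45.6, 120.3]
ee_rot: [3.141, 0.051, 0.005]
contact_force: [0.3, 0.2, -0.3]
finger_gap: -0.2
finger_force: 0.1
```

```bash
python3 - <<'E'
from h import *
a=read_camera("scene");b=read_camera("side");print(T()[0],env.state()["contact_force"])
f=lambda c,x0,y0,x1,y1:cv2.resize(c["img"][y0:y1,x0:x1,::-1],(400,400),interpolation=cv2.INTER_CUBIC)
cv2.imwrite("pics/lev.png",np.hstack([f(a,230,110,350,230),f(b,210,130,330,250)]))
E
```

```text
[496.98450412 -44.76505442 119.83996242] [-0.16363644  0.21946855 -0.09258872]
```

View pics/lev.png

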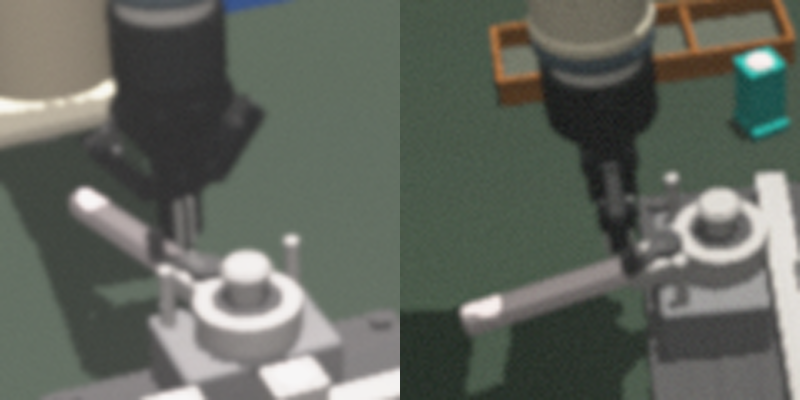

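The lever's thumb-piece, at about (155,245) in the left half, has now been pushed over towards -y. I push a little further to reach its stop.

drive_tool(increments=[0, 0.008, 0, 0, 0, 0, 0, 0.008, 0, 0, 0, 0, 0, 0, 0, 0, 0, 0])

```text
time_s: 4.7
tcp_pos: [496.8, -52.2, 119.2]
ee_rot: [-3.141, -0.053, 0.001]
contact_force: [-1.1, 2.4, 0.0]
finger_gap: 0.2
finger_force: 1.1
```

```bash
python3 - <<'E'
from h import *
s=env.state();print(s["tcp_pos"],s["contact_force"],s["moment"])
for n in ("scene","side"):
    c=read_camera(n);P=cloud(c);X,Y,Z=P[...,0],P[...,1],P[...,2]
    m=(X>480)&(X<530)&(Y>-80)&(Y<-50)&(Z>103)&(Z<127); q=P[m]; print("lever",len(q),np.median(q,0),q.min(0),q.max(0))
    m=(X>375)&(X<480)&(Y>-130)&(Y<0)&(Z>95.5)&(Z<99); q=P[m][:,:2]; l=cv2.fitLine(q.astype(np.float32),cv2.DIST_HUBER,0,.01,.01).ravel(); print(n,np.degrees(np.arctan2(l[1],l[0])),l[2:])
E
```

```text
[496.75561888 -52.18512669 119.22184116] [-1.10684006e+00  2.36644988e+00  9.77877766e-04] [3.53837099e-01 1.30642744e-01 3.21079405e-04]
lever 127 [508.03384185 -64.35668398 114.82342296] [489.00989563 -76.44432652 103.24462505] [529.29397489 -50.42849668 126.30631342]
scene 16.073666 [433.53476 -78.682  ]
lever 105 [506.94929318 -65.11323189 115.8670975 ] [488.36870961 -76.6822561  103.07096318] [529.72574142 -50.8427123  126.88155772]
side 19.388557 [433.06082  -79.682915]
```

drive_tool(increments=[0, -0.016, 0, 0, 0, 0, 0, 0, -0.05, 0, 0, 0, 0, 0, -0.05, 0, 0, 0, -0.064, 0.033, 0, 0, 0, 0, -0.064, 0.033, 0, 0, 0, 0, 0, 0, 0, 0, 0, -0.0745, 0, 0, 0, 0, 0, -0.0745, 0, 0, 0, 0, 0, 0], grip=0.47)

```text
time_s: 5.6
tcp_pos: [434.2, -79.2, 169.6]
ee_rot: [3.098, 0.521, 0.001]
contact_force: [0.3, 0.2, 0.0]
finger_gap: 40.0
finger_force: 0.0
```

```bash
python3 - <<'E'
from h import *
go([433.9,-79,92],19);print(T()[0],env.state()["finger_gap"],env.tips_ahead)
for n in ("scene","side"):
    c=read_camera(n);P=cloud(c);X,Y,Z=P[...,0],P[...,1],P[...,2]
    m=(X>375)&(X<480)&(Y>-130)&(Y<0)&(Z>95)&(Z<100); q=P[m][:,:2]; l=cv2.fitLine(q.astype(np.float32),cv2.DIST_HUBER,0,.01,.01).ravel(); print(n,len(q),np.degrees(np.arctan2(l[1],l[0])),l[2:])
E
```

```text
('mm(tool)', array([-0.2, -0.3, 77.6])) ('share', array([-0.0005, -0.0007,  0.1551])) ('turn share', array([ 0.0004, -0.0003,  0.0008])) psi now 19.1
[434.16852442 -79.19182567 169.56647581] 40.02212855061698 14.0
scene 127 17.670353 [431.2324  -80.06152]
side 205 19.090624 [433.0906  -79.90456]
```

drive_tool(increments=[0, 0, 0.08, 0, 0, 0, 0, 0, 0.075, 0, 0, 0, 0, 0, 0, 0, 0, 0])

```text
time_s: 6.0
tcp_pos: [431.2, -78.4, 88.4]
ee_rot: [-3.096, -0.515, 0.012]
contact_force: [-1.3, 0.6, 0.3]
finger_gap: 40.1
finger_force: 0.0
```

drive_tool(increments=[0.0022, -0.0359, 0, 0, 0, 0.06, 0.0022, -0.0359, 0, 0, 0, 0.06, 0.0022, -0.0359, 0, 0, 0, 0.06, 0.0022, -0.0359, 0, 0, 0, 0.06, 0.0022, -0.0359, 0, 0, 0, 0.06, 0.0022, -0.0359, 0, 0, 0, 0.06, 0.0022, -0.0359, 0, 0, 0, 0.06, 0.0022, -0.0359, 0, 0, 0, 0.06, 0.0005, -0.018, 0, 0, 0, 0.03, 0, 0, 0, 0, 0, 0])

```text
time_s: 7.0
tcp_pos: [461.4, 65.8, 93.3]
ee_rot: [-2.956, 1.06, -0.003]
contact_force: [-0.1, -0.4, 0.1]
finger_gap: 40.0
finger_force: 0.0
```

```bash
python3 - <<'E'
from h import *
t=T()[0];go(t,0);s=env.state();print(t,np.hypot(*(t[:2]-[575.7,-30.2])),s["contact_force"],s["joints"].round(2))
c=read_camera("side");save(c,"sw1.png",(180,110,400,290),3.0)
E
```

```text
('mm(tool)', array([0., 0., 0.])) ('share', array([0., 0., 0.])) ('turn share', array([-0.0004, -0.001 , -0.3444])) psi now -39.5
[461.40758737  65.83621634  93.30575365] 149.28399255404406 [-0.05550141 -0.39851914  0.13137568] [ 0.12  0.45  2.07 -0.    0.62  2.38]
```

View pics/sw1.png

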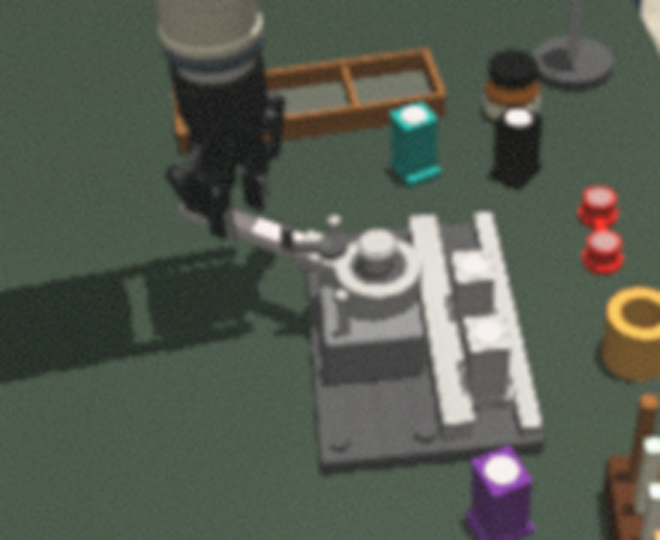

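The handle has swung to its -stop at about (265,230) and sits between the fingers. Now the driving strokes.

drive_tool(increments=[0.0022, 0.0359, 0, 0, 0, -0.06, 0.0022, 0.0359, 0, 0, 0, -0.06, 0.0022, 0.0359, 0, 0, 0, -0.06, 0.0022, 0.0359, 0, 0, 0, -0.06, 0.0022, 0.0359, 0, 0, 0, -0.06, 0.0022, 0.0359, 0, 0, 0, -0.06, 0.0022, 0.0359, 0, 0, 0, -0.06, 0.0022, 0.0359, 0, 0, 0, -0.06, 0.0022, 0.0359, 0, 0, 0, -0.06, 0.0022, 0.0359, 0, 0, 0, -0.06, 0.0022, 0.0359, 0, 0, 0, -0.06, 0, 0, 0, 0, 0, 0])

```text
time_s: 8.25
tcp_pos: [454.9, -119.9, 92.6]
ee_rot: [-2.984, -0.978, 0.001]
contact_force: [-1.6, 2.3, 1.6]
finger_gap: 40.0
finger_force: 1.5
```

```bash
python3 - <<'E'
from h import *
t=T()[0];go(t,36);s=env.state();print(t,np.hypot(*(t[:2]-[575.7,-30.2])),s["contact_force"],s["joints"].round(2))
for n in ("scene","side"):
    c=read_camera(n);P=cloud(c);X,Y,Z=P[...,0],P[...,1],P[...,2]
    q=Z[(np.hypot(X-575.7,Y+30.2)<13)&(Z>115)]; print("bolt top",np.median(q),len(q))
E
```

```text
('mm(tool)', array([0., 0., 0.])) ('share', array([0., 0., 0.])) ('turn share', array([-0.0007,  0.0001,  0.0025])) psi now 36.3
[ 454.94266498 -119.88449315   92.6368081 ] 150.41822453839276 [-1.57564708  2.31598348  1.61006201] [-0.28  0.46  2.06  0.    0.63  0.65]
bolt top 129.34481184606938 78
bolt top 129.56027674012626 68
```

drive_tool(increments=[0.0022, -0.0359, 0, 0, 0, 0.06, 0.0022, -0.0359, 0, 0, 0, 0.06, 0.0022, -0.0359, 0, 0, 0, 0.06, 0.0022, -0.0359, 0, 0, 0, 0.06, 0.0022, -0.0359, 0, 0, 0, 0.06, 0.0022, -0.0359, 0, 0, 0, 0.06, 0.0022, -0.0359, 0, 0, 0, 0.06, 0.0022, -0.0359, 0, 0, 0, 0.06, 0.0022, -0.0359, 0, 0, 0, 0.06, 0.0022, -0.0359, 0, 0, 0, 0.06, 0.0022, -0.0359, 0, 0, 0, 0.06, 0, 0, 0, 0, 0, 0])

```text
time_s: 9.55
tcp_pos: [461.7, 65.8, 92.4]
ee_rot: [-2.957, 1.058, -0.003]
contact_force: [-0.5, -0.2, -0.5]
finger_gap: 40.3
finger_force: 0.0
```

drive_tool(increments=[0.0022, 0.0359, 0, 0, 0, -0.06, 0.0022, 0.0359, 0, 0, 0, -0.06, 0.0022, 0.0359, 0, 0, 0, -0.06, 0.0022, 0.0359, 0, 0, 0, -0.06, 0.0022, 0.0359, 0, 0, 0, -0.06, 0.0022, 0.0359, 0, 0, 0, -0.06, 0.0022, 0.0359, 0, 0, 0, -0.06, 0.0022, 0.0359, 0, 0, 0, -0.06, 0.0022, 0.0359, 0, 0, 0, -0.06, 0.0022, 0.0359, 0, 0, 0, -0.06, 0.0022, 0.0359, 0, 0, 0, -0.06, 0, 0, 0, 0, 0, 0])

```text
time_s: 10.75
tcp_pos: [454.8, -120.0, 92.1]
ee_rot: [-2.983, -0.982, 0.001]
contact_force: [-0.2, 2.4, 1.1]
finger_gap: 40.0
finger_force: 1.5
```

```bash
python3 - <<'E'
from h import *
t=T()[0];go(t,36);s=env.state();print(t,np.hypot(*(t[:2]-[575.7,-30.2])),s["contact_force"])
for n in ("scene","side"):
    c=read_camera(n);P=cloud(c);X,Y,Z=P[...,0],P[...,1],P[...,2]
    q=Z[(np.hypot(X-575.7,Y+30.2)<13)&(Z>115)]; print("bolt top",np.median(q),len(q))
E
```

```text
('mm(tool)', array([0., 0., 0.])) ('share', array([0., 0., 0.])) ('turn share', array([-0.0007,  0.0002,  0.004 ])) psi now 36.5
[ 454.81910691 -119.97712497   92.1305186 ] 150.5726485203986 [-0.21371013  2.35963459  1.12395529]
bolt top 131.78700137333703 81
bolt top 132.3553822321765 70
```

drive_tool(increments=[0.0022, -0.0359, 0, 0, 0, 0.06, 0.0022, -0.0359, 0, 0, 0, 0.06, 0.0022, -0.0359, 0, 0, 0, 0.06, 0.0022, -0.0359, 0, 0, 0, 0.06, 0.0022, -0.0359, 0, 0, 0, 0.06, 0.0022, -0.0359, 0, 0, 0, 0.06, 0.0022, -0.0359, 0, 0, 0, 0.06, 0.0022, -0.0359, 0, 0, 0, 0.06, 0.0022, -0.0359, 0, 0, 0, 0.06, 0.0022, -0.0359, 0, 0, 0, 0.06, 0.0022, -0.0359, 0, 0, 0, 0.06, 0, 0, 0, 0, 0, 0])

```text
time_s: 12.05
tcp_pos: [461.9, 65.6, 92.1]
ee_rot: [-2.958, 1.056, -0.003]
contact_force: [0.1, -0.1, 0.7]
finger_gap: 40.2
finger_force: 0.0
```

drive_tool(increments=[0.0022, 0.0359, 0, 0, 0, -0.06, 0.0022, 0.0359, 0, 0, 0, -0.06, 0.0022, 0.0359, 0, 0, 0, -0.06, 0.0022, 0.0359, 0, 0, 0, -0.06, 0.0022, 0.0359, 0, 0, 0, -0.06, 0.0022, 0.0359, 0, 0, 0, -0.06, 0.0022, 0.0359, 0, 0, 0, -0.06, 0.0022, 0.0359, 0, 0, 0, -0.06, 0.0022, 0.0359, 0, 0, 0, -0.06, 0.0022, 0.0359, 0, 0, 0, -0.06, 0.0022, 0.0359, 0, 0, 0, -0.06, 0, 0, 0, 0, 0, 0])

```text
time_s: 13.25
tcp_pos: [455.0, -119.9, 91.9]
ee_rot: [-2.982, -0.983, 0.002]
contact_force: [-1.7, 2.9, 1.0]
finger_gap: 40.4
finger_force: 1.5
```

```bash
python3 - <<'E'
from h import *
t=T()[0];go(t,36);s=env.state();print(t,np.hypot(*(t[:2]-[575.7,-30.2])),s["contact_force"])
for n in ("scene","side"):
    c=read_camera(n);P=cloud(c);X,Y,Z=P[...,0],P[...,1],P[...,2]
    q=Z[(np.hypot(X-575.7,Y+30.2)<13)&(Z>115)]; print("bolt top",np.median(q),len(q))
E
```

```text
('mm(tool)', array([0., 0., 0.])) ('share', array([0., 0., 0.])) ('turn share', array([-0.0008,  0.0003,  0.0043])) psi now 36.5
[ 454.99153661 -119.92141044   91.90216754] 150.4010127178546 [-1.69570846  2.90366967  0.96880329]
bolt top 134.04296125420274 99
bolt top 134.84058806148255 71
```

drive_tool(increments=[0, -0.016, 0, 0, 0, 0, 0, 0, -0.09, 0, 0, 0, 0, 0, -0.09, 0, 0, 0, -0.039, 0.068, 0, 0, 0, 0, -0.039, 0.068, 0, 0, 0, 0, -0.039, 0.068, 0, 0, 0, 0, -0.039, 0.068, 0, 0, 0, 0, -0.039, 0.068, 0, 0, 0, 0, -0.039, 0.068, 0, 0, 0, 0, 0, 0, 0, 0, 0, 0.072, 0, 0, 0, 0, 0, 0.072, 0, 0, 0, 0, 0, 0], grip=0.7)

```text
time_s: 14.55
tcp_pos: [476.8, -346.1, 181.5]
ee_rot: [3.095, 0.537, -0.001]
contact_force: [-1.0, 0.1, -0.5]
finger_gap: 59.9
finger_force: 0.0
```

```bash
cat >> h.py <<'E'
def mallet():
  o=[]
  for n in("scene","side"):
    c=read_camera(n);P=cloud(c);X,Y,Z=P[...,0],P[...,1],P[...,2]
    hsv=cv2.cvtColor(c["img"],cv2.COLOR_RGB2HSV)
    r=(X>350)&(X<620)&(Y<-230)&(Y>-450)
    m=(r&(Z>66)&(Z<74)&(hsv[...,1]<60)).astype(np.uint8)
    k,l,st,ce=cv2.connectedComponentsWithStats(m); i=1+st[1:,4].argmax()
    q=np.ascontiguousarray(P[l==i][:,:2].astype(np.float32)); ctr=cv2.minEnclosingCircle(q)
    m=(X>250)&(X<520)&(Y<-280)&(Y>-480)&(Z>43)&(Z<53)&(hsv[...,1]>60)&(hsv[...,0]<30); h=np.ascontiguousarray(P[m][:,:2].astype(np.float32)); l=cv2.fitLine(h,cv2.DIST_HUBER,0,.01,.01).ravel()
    print(n,ctr,len(q),"line",l.round(3),len(h),np.degrees(np.arctan2(l[1],l[0])), "yaw via centroid",np.degrees(np.arctan2(ctr[0][1]-l[3],ctr[0][0]-l[2])))
E
python3 - <<'E'
from h import *
mallet(); go([477.6,-347,30],20)
for n in ("scene","side"):
    c=read_camera(n);P=cloud(c);X,Y,Z=P[...,0],P[...,1],P[...,2]
    m=(np.hypot(X-575.7,Y+30.2)<13)&(Z>115); q=P[m]; print("bolt",np.median(q,0),cv2.minEnclosingCircle(np.ascontiguousarray(P[(np.hypot(X-575.7,Y+30.2)<25)&(Z>129)][:,:2].astype(np.float32))))
    m=(X>640)&(X<670)&(Z>85)&(Z<95)&(Y<20)&(Y>-140);q=P[m];
    for a,b in((-60,0),(-140,-80)):
        w=q[(q[:,1]>a)&(q[:,1]<b)]; print("insert",np.round(cv2.minAreaRect(w[:,:2].astype(np.float32))[0],1),cv2.minAreaRect(w[:,:2].astype(np.float32))[1:],len(w))
E
```

```text
scene ((538.9811401367188, -322.9571533203125), 36.34273910522461) 560 line [ 9.38000e-01  3.46000e-01  4.16325e+02 -3.71527e+02] 355 20.2451 yaw via centroid 21.602758
side ((538.6903686523438, -325.0660705566406), 35.762855529785156) 828 line [ 9.39000e-01  3.44000e-01  4.18648e+02 -3.71712e+02] 1033 20.09204 yaw via centroid 21.234976
('mm(tool)', array([1.000e-01, 1.300e+00, 1.517e+02])) ('share', array([3.000e-04, 2.700e-03, 3.034e-01])) ('turn share', array([ 0.    ,  0.0001, -0.0002])) psi now 20.0
bolt [579.81821737 -32.11592098 133.88937821] ((575.48876953125, -28.851734161376953), 17.089399337768555)
insert [655.1 -31.6] ((36.34535598754883, 29.886093139648438), 89.13107299804688) 172
insert [ 655.1 -109.3] ((36.02214050292969, 29.284196853637695), 87.39794921875) 179
bolt [574.38569636 -32.26862579 134.705845  ] ((576.15771484375, -31.257930755615234), 16.228303909301758)
insert [655.1 -33.3] ((36.87900161743164, 30.184816360473633), 88.95211029052734) 136
insert [ 654.5 -110.2] ((28.972599029541016, 38.2701530456543), 0.039759717881679535) 149
```

drive_tool(increments=[0, 0.002, 0.08, 0, 0, 0, 0, 0, 0.08, 0, 0, 0, 0, 0, 0.08, 0, 0, 0, 0, 0, 0.045, 0, 0, 0, 0, 0, 0.018, 0, 0, 0, 0, 0, 0, 0, 0, 0])

```text
time_s: 15.35
tcp_pos: [477.3, -346.6, 29.4]
ee_rot: [-3.093, -0.54, 0.002]
contact_force: [-0.1, -0.7, 0.5]
finger_gap: 59.9
finger_force: 0.0
```

drive_tool(increments=[0, 0, 0, 0, 0, 0, 0, 0, 0, 0, 0, 0, 0, 0, 0, 0, 0, 0, 0, 0, 0, 0, 0, 0, 0, 0, 0, 0, 0, 0, 0, 0, 0, 0, 0, 0], grip=0, grip_force=120)

```text
time_s: 15.95
tcp_pos: [478.3, -347.4, 32.1]
ee_rot: [3.094, 0.537, 0.002]
contact_force: [-0.1, 2.0, 7.1]
finger_gap: 20.4
finger_force: 116.6
```

```bash
python3 - <<'E'
from h import *
s=env.state();print(s["tcp_pos"],s["contact_force"],s["moment"],s["finger_gap"],s["finger_force"]);go([477.6,-347,30],20);mallet()
E
```

```text
[ 478.34539579 -347.44108174   32.12832643] [-0.10111729  1.98779115  7.07675117] [0.5135813  0.07223728 0.02913349] 20.405062320224886 116.62803053855896
('mm(tool)', array([-0.6, -0.7,  2.1])) ('share', array([-0.0011, -0.0013,  0.0043])) ('turn share', array([ 0.0007, -0.0006, -0.0026])) psi now 19.7
scene ((539.5433349609375, -324.83306884765625), 36.08715057373047) 565 line [ 9.17000e-01  3.99000e-01  4.04107e+02 -3.79081e+02] 125 23.53072 yaw via centroid 21.828178
side ((540.2971801757812, -325.6867370605469), 35.5333366394043) 804 line [ 9.41000e-01  3.39000e-01  4.06144e+02 -3.77619e+02] 852 19.788773 yaw via centroid 21.161842
```

drive_tool(increments=[0, 0, -0.02, 0, 0, 0, 0, 0, -0.05, 0, 0, 0, 0, 0, -0.08, 0, 0, 0, 0, 0, -0.08, 0, 0, 0, 0, 0, -0.08, 0, 0, 0, 0, 0, -0.05, 0, 0, 0, 0, 0, 0, 0, 0, 0, 0, 0, 0, 0, 0, 0])

```text
time_s: 16.85
tcp_pos: [477.0, -346.8, 210.0]
ee_rot: [-3.095, -0.538, 0.001]
contact_force: [-1.3, 0.3, -7.7]
finger_gap: 20.3
finger_force: 118.0
```

drive_tool(increments=[0.0267, -0.0531, 0, 0, 0, 0, 0.0267, -0.0531, 0, 0, 0, 0, 0.0267, -0.0531, 0, 0, 0, 0, 0.0267, -0.0531, 0, 0, 0, 0, 0.0267, -0.0531, 0, 0, 0, 0, 0.0267, -0.0531, 0, 0, 0, 0, 0.0267, -0.0531, 0, 0, 0, 0, 0.0267, -0.0531, 0, 0, 0, 0, 0.0267, -0.0531, 0, 0, 0, 0, 0.0267, -0.0531, 0, 0, 0, 0, 0, 0, 0, 0, 0, 0, 0, 0, 0, 0, 0, 0])

```text
time_s: 18.05
tcp_pos: [512.4, -51.5, 208.2]
ee_rot: [-3.094, -0.54, 0.007]
contact_force: [0.3, 0.4, -6.3]
finger_gap: 20.1
finger_force: 118.8
```

```bash
python3 - <<'E'
from h import *
s=env.state();t=s["tcp_pos"];print(t,s["contact_force"],s["moment"]);go([514.5,-52.5,200],20)
print(R.from_rotvec(s["ee_rot"]).as_matrix().round(3))
for n in ("scene","side"):
    c=read_camera(n);P=cloud(c);X,Y,Z=P[...,0],P[...,1],P[...,2]
    hsv=cv2.cvtColor(c["img"],cv2.COLOR_RGB2HSV)
    m=(np.hypot(X-t[0]-61.5,Y-t[1]-22.3)<30)&(Z>t[2]+15)
    q=P[m]; g=np.linalg.lstsq(np.c_[q[:,:2]-q[:,:2].mean(0),np.ones(len(q))],q[:,2],rcond=None)[0]; print(n,len(q),"top plane slope",g.round(3))
    m=(np.hypot(X-t[0]-61.5,Y-t[1]-22.3)<50)&(Z>t[2]+20); print(cv2.minEnclosingCircle(np.ascontiguousarray(P[m][:,:2].astype(np.float32))))
    save(c,n+"_m.png",(220,60,380,240),2.2)
a=[cv2.imread(f"pics/{n}_m.png") for n in("scene","side")];cv2.imwrite("pics/mal.png",np.hstack(a))
E
```

```text
[512.35697895 -51.50843988 208.21368733] [ 0.28280279  0.41917544 -6.28667794] [-0.17599038  0.27600977 -0.01633979]
('mm(tool)', array([1.7, 1.7, 8.2])) ('share', array([0.0034, 0.0033, 0.0164])) ('turn share', array([-0.0009,  0.0021, -0.0017])) psi now 19.8
[[ 0.941  0.339 -0.004]
 [ 0.339 -0.941  0.   ]
 [-0.004 -0.002 -1.   ]]
scene 1639 top plane slope [ -4.098   1.695 403.183]
((565.6596069335938, -30.954120635986328), 45.33173370361328)
side 526 top plane slope [ -4.704   1.792 343.243]
((565.419189453125, -31.37335777282715), 44.48244857788086)
```

View pics/mal.png

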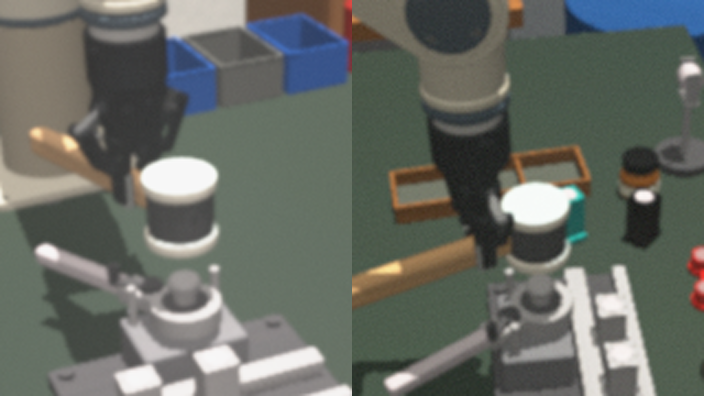

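The mallet is held roughly level above the bolt's head, at (180,205) in the left half. I measure its tilt and offset before striking.

```bash
cat > mt.py <<'E'
from h import *
def tilt():
  t=T()[0]
  for n in ("scene","side"):
    c=read_camera(n);P=cloud(c);X,Y,Z=P[...,0],P[...,1],P[...,2]
    hsv=cv2.cvtColor(c["img"],cv2.COLOR_RGB2HSV)
    m=(np.hypot(X-t[0]-61.5,Y-t[1]-22.3)<38)&(Z>t[2]+28)&(Z<t[2]+48)&(hsv[...,2]>150)&(hsv[...,1]<60)
    q=P[m]; c0=cv2.minEnclosingCircle(np.ascontiguousarray(q[:,:2].astype(np.float32)));w=q[np.hypot(q[:,0]-c0[0][0],q[:,1]-c0[0][1])<28]
    g=np.linalg.lstsq(np.c_[w[:,:2]-c0[0],np.ones(len(w))],w[:,2],rcond=None)[0]; print(n,len(q),c0,"plane slope,z",g.round(3))
E
python3 -c "
from mt import *
tilt();go([514.5,-52.5,200],20)"
```

```text
scene 541 ((574.3817749023438, -30.46563148498535), 36.271602630615234) plane slope,z [-1.00000e-02  7.00000e-03  2.46241e+02]
side 471 ((575.8038940429688, -31.094791412353516), 35.660037994384766) plane slope,z [-1.00000e-02  7.00000e-03  2.46935e+02]
('mm(tool)', array([ 1.3, -0. ,  9.6])) ('share', array([ 0.0025, -0.0001,  0.0192])) ('turn share', array([-0.0003,  0.0007, -0.0032])) psi now 19.6
```

drive_tool(increments=[0.002, 0, 0.048, 0, 0, 0, 0, 0, 0.048, 0, 0, 0, 0, 0, 0, 0, 0, 0, 0, 0, -0.05, 0, 0, 0, 0, 0, -0.046, 0, 0, 0, 0, 0, 0, 0, 0, 0])

```text
time_s: 18.85
tcp_pos: [517.0, -52.7, 213.7]
ee_rot: [3.094, 0.536, 0.01]
contact_force: [1.2, -1.1, -6.8]
finger_gap: 20.4
finger_force: 121.0
```

```bash
cat >> mt.py <<'E'
def bolt():
  for n in ("scene","side"):
    c=read_camera(n);P=cloud(c);X,Y,Z=P[...,0],P[...,1],P[...,2]
    q=P[(np.hypot(X-575.7,Y+30.2)<15)&(Z>115)&(Z<145)]; print("bolt z pct",np.percentile(q[:,2],[10,50,80]),len(q))
    # ring top, clamp bar top x
    q=P[(np.hypot(X-575.7,Y+30.2)<36)&(Z>95)&(Z<112)&(Y<-45)]; print(" ring",np.median(q[:,2]),len(q))
    q=P[(X>600)&(X<645)&(abs(Y-40)<30)&(Z>36)&(Z<42)]; print(" bar x",np.percentile(q[:,0],[3,50,97]))
E
python3 -c "
from mt import *
tilt();bolt();go([514.5,-52.5,200],20)"
```

```text
scene 543 ((579.9918212890625, -30.719608306884766), 35.4887809753418) plane slope,z [2.00000e-03 8.00000e-03 2.51439e+02]
side 466 ((577.997802734375, -31.333324432373047), 34.99555587768555) plane slope,z [1.00000e-03 3.00000e-03 2.50123e+02]
bolt z pct [119.94522434 126.79068691 128.13364504] 121
 ring 100.07856362574319 134
 bar x [608.03704822 622.86546549 633.54341359]
bolt z pct [121.91181897 126.83618051 128.27263666] 99
 ring 100.43301801322838 140
 bar x [613.69340727 625.85792854 633.43608112]
('mm(tool)', array([0.4, 0.7, 9.4])) ('share', array([0.0008, 0.0014, 0.0188])) ('turn share', array([-0.0004,  0.0009, -0.0028])) psi now 19.7
```

drive_tool(increments=[-0.0267, 0.0531, 0, 0, 0, 0, -0.0267, 0.0531, 0, 0, 0, 0, -0.0267, 0.0531, 0, 0, 0, 0, -0.0267, 0.0531, 0, 0, 0, 0, -0.0267, 0.0531, 0, 0, 0, 0, -0.0267, 0.0531, 0, 0, 0, 0, -0.0267, 0.0531, 0, 0, 0, 0, -0.0267, 0.0531, 0, 0, 0, 0, -0.0267, 0.0531, 0, 0, 0, 0, -0.0267, 0.0531, 0, 0, 0, 0, 0, 0, 0, 0, 0, 0])

```text
time_s: 20.15
tcp_pos: [477.8, -350.0, 209.0]
ee_rot: [3.095, 0.533, -0.002]
contact_force: [-0.6, 0.1, -5.8]
finger_gap: 20.2
finger_force: 120.9
```

drive_tool(increments=[0, 0, 0.06, 0, 0, 0, 0, 0, 0.08, 0, 0, 0, 0, 0, 0.08, 0, 0, 0, 0, 0, 0.06, 0, 0, 0, 0, 0, 0.03, 0, 0, 0, 0, 0, 0, 0, 0, 0, 0, 0, 0, 0, 0, 0, 0, 0, 0, 0, 0, 0])

```text
time_s: 20.95
tcp_pos: [479.8, -347.6, 57.0]
ee_rot: [3.093, 0.537, 0.003]
contact_force: [-0.3, -0.8, -5.7]
finger_gap: 20.3
finger_force: 120.7
```

```bash
python3 -c "
from mt import *
tilt();go([478,-347.4,32],20);s=env.state();print(s['tcp_pos'],s['contact_force'],s['moment'])"
```

```text
scene 637 ((541.0450439453125, -325.25286865234375), 36.18647003173828) plane slope,z [-8.0000e-03  5.0000e-03  9.4172e+01]
side 819 ((541.169189453125, -325.31939697265625), 35.423133850097656) plane slope,z [-1.0000e-03 -1.0000e-02  9.4931e+01]
('mm(tool)', array([-1.5, -0.8, 25. ])) ('share', array([-0.0031, -0.0016,  0.0501])) ('turn share', array([ 0.0013, -0.0008, -0.0026])) psi now 19.7
[ 479.6500853  -347.56647506   57.03023312] [ 0.40957086  0.11190892 -6.04106415] [-0.06735168  0.33506543 -0.03685189]
```

drive_tool(increments=[0, 0, 0.02, 0, 0, 0, 0, 0, 0.016, 0, 0, 0, 0, 0, 0.008, 0, 0, 0, 0, 0, 0.005, 0, 0, 0, 0, 0, 0, 0, 0, 0, 0, 0, 0, 0, 0, 0])

```text
time_s: 21.65
tcp_pos: [477.9, -346.5, 32.1]
ee_rot: [-3.094, -0.537, 0.002]
contact_force: [-8.2, 3.5, 15.0]
finger_gap: 20.4
finger_force: 124.1
```

drive_tool(increments=[0, 0, 0, 0, 0, 0, 0, 0, 0, 0, 0, 0, 0, 0, 0, 0, 0, 0, 0, 0, 0, 0, 0, 0, 0, 0, 0, 0, 0, 0], grip=0.6)

```text
time_s: 22.15
tcp_pos: [478.8, -346.9, 30.7]
ee_rot: [3.095, 0.537, 0.0]
contact_force: [0.2, 0.5, -0.6]
finger_gap: 51.1
finger_force: 0.0
```

```bash
python3 -c "
from mt import *
tilt();go([478,-347.4,32],20);s=env.state();print(s['contact_force'],s['finger_gap'])"
```

```text
scene 643 ((540.0474243164062, -324.09405517578125), 35.819068908691406) plane slope,z [-3.0000e-03 -1.0000e-03  6.9657e+01]
side 780 ((538.89111328125, -324.106201171875), 35.19378662109375) plane slope,z [ 0.0000e+00 -1.0000e-03  7.0308e+01]
('mm(tool)', array([-0.8,  0.3, -1.3])) ('share', array([-0.0017,  0.0005, -0.0025])) ('turn share', array([-0.    ,  0.    , -0.0026])) psi now 19.7
[-0.32548334 -0.14355326 -0.52741906] 51.184577982873535
```

drive_tool(increments=[0, 0, -0.06, 0, 0, 0, 0, 0, -0.1, 0, 0, 0, 0, 0, -0.1, 0, 0, 0, 0, 0, -0.1, 0, 0, 0, 0.07, -0.047, 0, 0, 0, 0, 0.07, -0.047, 0, 0, 0, 0, 0.07, -0.047, 0, 0, 0, 0, 0.07, -0.047, 0, 0, 0, 0, 0.07, -0.047, 0, 0, 0, 0, 0.07, -0.047, 0, 0, 0, 0, 0.07, -0.047, 0, 0, 0, 0, 0, 0, 0, 0, 0, 0])

```text
time_s: 23.45
tcp_pos: [656.5, -105.3, 210.8]
ee_rot: [-3.094, -0.544, -0.003]
contact_force: [-0.0, -0.5, 0.4]
finger_gap: 51.6
finger_force: 0.0
```

drive_tool(increments=[0, 0, 0, 0, 0, 0.063, 0, 0, 0, 0, 0, 0.063, 0, 0, 0, 0, 0, 0.063, 0, 0, 0, 0, 0, 0], grip=0.62, grip_force=60)

```text
time_s: 23.85
tcp_pos: [653.3, -109.8, 210.6]
ee_rot: [3.141, -0.056, -0.001]
contact_force: [-0.1, -1.2, -0.8]
finger_gap: 53.1
finger_force: 0.0
```

```bash
python3 -c "
from mt import *
go([653.7,-110,63],-1.9)
c=read_camera('wrist');P=cloud(c);X,Y,Z=P[...,0],P[...,1],P[...,2]
for a,b in((-70,10),(-150,-75)):
    m=(Z>85)&(Z<95)&(X>620)&(X<690)&(Y>a)&(Y<b);q=P[m];
    if len(q)>20: print(len(q),cv2.minAreaRect(q[:,:2].astype(np.float32)))
save(c,'wr.png')
c=read_camera('scene');P=cloud(c);X,Y,Z=P[...,0],P[...,1],P[...,2]
m=(Z>85)&(Z<95)&(X>620)&(X<690)&(Y>-150)&(Y<-75);q=P[m];print(len(q),len(q) and cv2.minAreaRect(q[:,:2].astype(np.float32)))
mallet()"
```

```text
('mm(tool)', array([5.000e-01, 1.000e-01, 1.476e+02])) ('share', array([0.0009, 0.0003, 0.2951])) ('turn share', array([ 0.    ,  0.0003, -0.0012])) psi now -2.0
1674 ((653.5908203125, -30.576730728149414), (36.31571578979492, 32.04254913330078), 87.78701782226562)
1628 ((650.9453735351562, -108.29515838623047), (35.5334587097168, 32.15253448486328), 87.8442153930664)
205 ((652.591064453125, -108.82294464111328), (33.962955474853516, 37.01027297973633), 1.924984097480774)
scene ((539.468994140625, -322.3034362792969), 36.05144119262695) 565 line [ 9.40000e-01  3.42000e-01  4.15010e+02 -3.77134e+02] 190 19.984081 yaw via centroid 23.776089
side ((539.7118530273438, -324.7086486816406), 35.304073333740234) 828 line [ 9.37000e-01  3.50000e-01  4.17556e+02 -3.72648e+02] 1054 20.457022 yaw via centroid 21.427202
```

View pics/wr.png

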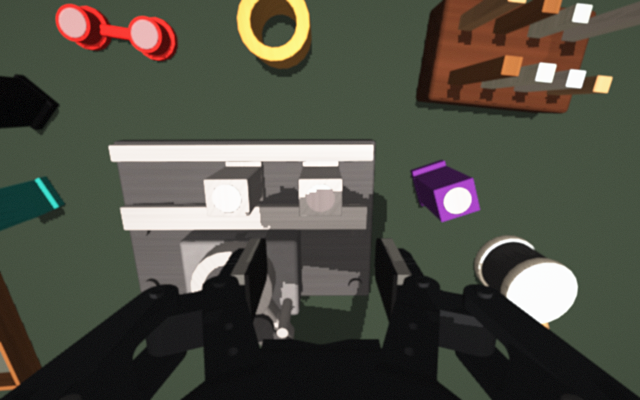

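The wrist view shows the two grey inserts at (228,195) and (320,193). There is free space on both sides of the right-hand one, which the jaws will straddle.

drive_tool(increments=[0, -0.001, 0.08, 0, 0, 0, 0, 0, 0.08, 0, 0, 0, 0, 0, 0.07, 0, 0, 0, 0, 0, 0.045, 0, 0, 0, 0, 0, 0.02, 0, 0, 0, 0, 0, 0, 0, 0, 0])

```text
time_s: 24.65
tcp_pos: [653.0, -108.9, 62.0]
ee_rot: [-3.141, 0.052, 0.004]
contact_force: [-1.3, -0.1, -0.7]
finger_gap: 53.1
finger_force: 0.0
```

drive_tool(increments=[0, 0, 0, 0, 0, 0, 0, 0, 0, 0, 0, 0, 0, 0, 0, 0, 0, 0, 0, 0, 0, 0, 0, 0, 0, 0, 0, 0, 0, 0], grip=0.2)

```text
time_s: 25.15
tcp_pos: [654.9, -109.2, 64.8]
ee_rot: [3.141, -0.054, 0.004]
contact_force: [0.2, -1.9, 5.6]
finger_gap: 35.5
finger_force: 61.6
```

drive_tool(increments=[0, 0, -0.01, 0, 0, 0, 0, 0, -0.01, 0, 0, 0, 0, 0, -0.01, 0, 0, 0, 0, 0, 0, 0, 0, 0])

```text
time_s: 25.55
tcp_pos: [654.1, -108.9, 78.9]
ee_rot: [3.141, -0.054, 0.001]
contact_force: [1.1, -0.8, -4.1]
finger_gap: 35.4
finger_force: 60.3
```

drive_tool(increments=[0, 0, -0.06, 0, 0, 0, 0, 0, -0.09, 0, 0, 0, 0, 0, -0.09, 0, 0, 0, 0, 0, -0.02, 0, 0, 0, 0, 0, 0, 0, 0, 0])

```text
time_s: 26.05
tcp_pos: [654.8, -109.1, 210.2]
ee_rot: [3.14, -0.054, 0.006]
contact_force: [-1.3, 0.7, -6.4]
finger_gap: 35.3
finger_force: 62.1
```

drive_tool(increments=[-0.0368, -0.0704, 0, 0, 0, 0, -0.0368, -0.0704, 0, 0, 0, 0, -0.0368, -0.0704, 0, 0, 0, 0, -0.0368, -0.0704, 0, 0, 0, 0, -0.0368, -0.0704, 0, 0, 0, 0, -0.0368, -0.0704, 0, 0, 0, 0, -0.0368, -0.0704, 0, 0, 0, 0, -0.0368, -0.0704, 0, 0, 0, 0, -0.0368, -0.0704, 0, 0, 0, 0, -0.0368, -0.0704, 0, 0, 0, 0, -0.0368, -0.0704, 0, 0, 0, 0, -0.0368, -0.0704, 0, 0, 0, 0])

```text
time_s: 27.25
tcp_pos: [445.2, 321.2, 205.5]
ee_rot: [3.138, -0.054, -0.006]
contact_force: [1.3, 0.3, -5.3]
finger_gap: 35.4
finger_force: 62.1
```

drive_tool(increments=[0, 0, 0, 0, 0, 0, 0, 0, 0, 0, 0, 0])

```text
time_s: 27.45
tcp_pos: [445.9, 320.6, 205.8]
ee_rot: [3.138, -0.05, -0.005]
contact_force: [0.3, -0.1, -4.6]
finger_gap: 35.6
finger_force: 62.8
```

```bash
python3 - <<'E'
from mt import *
go([448,321,60],-2)
t=T()[0]
for n in ("side","wrist","scene"):
    c=read_camera(n);P=cloud(c);X,Y,Z=P[...,0],P[...,1],P[...,2]
    hsv=cv2.cvtColor(c["img"],cv2.COLOR_RGB2HSV)
    m=(X>370)&(X<720)&(Y>250)&(Y<400)&(Z>22)&(Z<38)&(hsv[...,0]<20)&(hsv[...,1]>100);q=P[m];print(n,cv2.minAreaRect(q[:,:2].astype(np.float32)))
    m=(abs(X-t[0])<30)&(abs(Y-t[1])<40)&(Z>100)&(Z<190); q=P[m]; print(" held low z",np.percentile(q[:,2],[1,5]) if len(q) else 0)
    save(c,n+"_p.png")
E
```

```text
('mm(tool)', array([  2.6,  -0.8, 145.8])) ('share', array([ 0.0053, -0.0017,  0.2917])) ('turn share', array([0.0014, 0.0017, 0.0016])) psi now -1.8
side ((541.7984008789062, 326.4694519042969), (285.53631591796875, 101.32217407226562), 4.3839240074157715)
 held low z [159.76527127 161.02419616]
wrist ((503.5115966796875, 327.082275390625), (214.4944610595703, 90.37842559814453), 3.9480435848236084)
 held low z [160.27040782 162.63012055]
scene ((541.010986328125, 328.69683837890625), (290.0811462402344, 96.20404815673828), 4.135195255279541)
 held low z [160.69252042 162.27961423]
```

View pics/side_p.png

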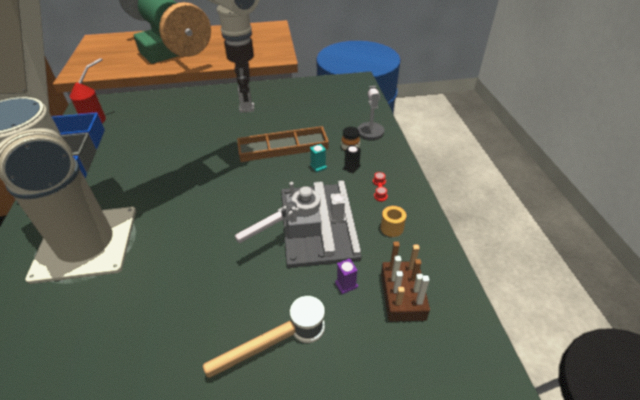

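The side view shows the held insert above the tray's bay_0, at about (245,105). The mallet is standing at (308,318) and one insert is left in the clamp at (337,200).

drive_tool(increments=[0.004, 0, 0.08, 0, 0, 0, 0, 0, 0.08, 0, 0, 0, 0, 0, 0.07, 0, 0, 0, 0, 0, 0.04, 0, 0, 0, 0, 0, 0.02, 0, 0, 0, 0, 0, 0, 0, 0, 0])

```text
time_s: 28.2
tcp_pos: [449.4, 319.5, 62.1]
ee_rot: [3.14, -0.056, -0.003]
contact_force: [-0.9, -0.2, -4.6]
finger_gap: 35.5
finger_force: 62.5
```

drive_tool(increments=[0, 0, 0.006, 0, 0, 0, 0, 0, 0.006, 0, 0, 0, 0, 0, 0.005, 0, 0, 0, 0, 0, 0, 0, 0, 0])

```text
time_s: 28.6
tcp_pos: [449.8, 320.9, 55.2]
ee_rot: [-3.141, 0.054, -0.001]
contact_force: [-1.1, -0.5, -4.2]
finger_gap: 35.2
finger_force: 62.6
```

drive_tool(increments=[0, 0, 0.003, 0, 0, 0, 0, 0, 0.003, 0, 0, 0, 0, 0, 0, 0, 0, 0])

```text
time_s: 28.9
tcp_pos: [449.8, 320.9, 51.9]
ee_rot: [-3.141, 0.054, -0.0]
contact_force: [-0.2, -0.4, -4.2]
finger_gap: 35.0
finger_force: 62.9
```

drive_tool(increments=[0, 0, 0.002, 0, 0, 0, 0, 0, 0, 0, 0, 0])

```text
time_s: 29.1
tcp_pos: [449.9, 320.9, 51.8]
ee_rot: [-3.141, 0.054, -0.001]
contact_force: [-1.7, -2.8, 7.2]
finger_gap: 35.3
finger_force: 64.2
```

drive_tool(increments=[0, 0, 0.002, 0, 0, 0, 0, 0, 0, 0, 0, 0])

```text
time_s: 29.3
tcp_pos: [449.9, 320.9, 51.8]
ee_rot: [-3.141, 0.054, -0.001]
contact_force: [-4.4, -4.5, 18.0]
finger_gap: 35.5
finger_force: 65.6
```

drive_tool(increments=[0, 0, -0.003, 0, 0, 0, 0, 0, 0, 0, 0, 0, 0, 0, 0, 0, 0, 0, 0, 0, 0, 0, 0, 0, 0, 0, 0, 0, 0, 0], grip=0.58)

```text
time_s: 29.8
tcp_pos: [449.6, 320.7, 51.1]
ee_rot: [3.141, -0.054, -0.0]
contact_force: [-0.6, 0.3, 0.4]
finger_gap: 49.5
finger_force: 0.0
```

drive_tool(increments=[0, 0, -0.02, 0, 0, 0, 0, 0, -0.06, 0, 0, 0, 0, 0, -0.08, 0, 0, 0, 0, 0, -0.08, 0, 0, 0, 0, 0, -0.08, 0, 0, 0, 0, 0, 0, 0, 0, 0])

```text
time_s: 30.4
tcp_pos: [452.4, 322.7, 217.6]
ee_rot: [-3.135, 0.054, -0.014]
contact_force: [0.1, 0.5, -0.1]
finger_gap: 49.7
finger_force: 0.0
```

drive_tool(increments=[0.0434, 0.0693, 0, 0, 0, 0, 0.0434, 0.0693, 0, 0, 0, 0, 0.0434, 0.0693, 0, 0, 0, 0, 0.0434, 0.0693, 0, 0, 0, 0, 0.0434, 0.0693, 0, 0, 0, 0, 0.0434, 0.0693, 0, 0, 0, 0, 0.0434, 0.0693, 0, 0, 0, 0, 0.0434, 0.0693, 0, 0, 0, 0, 0.0434, 0.0693, 0, 0, 0, 0, 0.0434, 0.0693, 0, 0, 0, 0, 0, 0, 0, 0, 0, 0, 0, 0, 0, 0, 0, 0])

```text
time_s: 31.6
tcp_pos: [654.3, -33.8, 210.6]
ee_rot: [-3.141, 0.057, 0.002]
contact_force: [-0.2, 0.7, -0.4]
finger_gap: 48.8
finger_force: 0.0
```

```bash
python3 - <<'E'
from mt import *
go([655,-31.5,63],-1.9)
for n in("wrist","scene","side"):
    c=read_camera(n);P=cloud(c);X,Y,Z=P[...,0],P[...,1],P[...,2]
    m=(Z>85)&(Z<95)&(X>620)&(X<690)&(Y>-65)&(Y<0);q=P[m]; print(n,len(q),len(q) and cv2.minAreaRect(q[:,:2].astype(np.float32)))
    m=(Z>72)&(Z<82)&(X>410)&(X<490)&(Y>280)&(Y<365);q=P[m]
    if len(q)>20:
        r=cv2.minAreaRect(q[:,:2].astype(np.float32)); g=np.linalg.lstsq(np.c_[q[:,:2]-r[0],np.ones(len(q))],q[:,2],rcond=None)[0]; print(" placed",r,g.round(3))
    if n=="side": save(c,"pl1.png",(200,90,380,260),2)
E
```

```text
('mm(tool)', array([  0.9,  -2.3, 147.6])) ('share', array([ 0.0017, -0.0045,  0.2952])) ('turn share', array([-0.0001,  0.0007, -0.0015])) psi now -2.1
wrist 1635 ((653.52587890625, -30.359519958496094), (35.94600296020508, 32.17660140991211), 87.60521697998047)
 placed ((449.668212890625, 309.9790954589844), (14.334595680236816, 29.215377807617188), 80.51445770263672) [-7.0000e-02  1.3100e-01  7.6667e+01]
scene 194 ((654.2177734375, -31.32284927368164), (36.81784439086914, 34.33205032348633), 88.06342315673828)
 placed ((447.47259521484375, 319.90692138671875), (37.38907241821289, 36.927215576171875), 87.990234375) [-2.6000e-02  2.9000e-02  7.7209e+01]
side 145 ((655.4202270507812, -32.5800895690918), (37.34783935546875, 31.908544540405273), 89.97671508789062)
 placed ((449.2405090332031, 320.05322265625), (41.615970611572266, 28.567678451538086), 88.00089263916016) [-1.1000e-02  4.8000e-02  7.7302e+01]
```

drive_tool(increments=[0, -0.005, 0.08, 0, 0, 0, 0, 0, 0.08, 0, 0, 0, 0, 0, 0.07, 0, 0, 0, 0, 0, 0.045, 0, 0, 0, 0, 0, 0.02, 0, 0, 0, 0, 0, 0, 0, 0, 0])

```text
time_s: 32.35
tcp_pos: [653.7, -29.5, 62.7]
ee_rot: [-3.141, 0.052, 0.004]
contact_force: [-0.4, -0.5, 0.5]
finger_gap: 49.6
finger_force: 0.0
```

drive_tool(increments=[0, 0, 0, 0, 0, 0, 0, 0, 0, 0, 0, 0, 0, 0, 0, 0, 0, 0, 0, 0, 0, 0, 0, 0, 0, 0, 0, 0, 0, 0], grip=0.2)

```text
time_s: 32.85
tcp_pos: [655.6, -30.4, 65.2]
ee_rot: [-3.141, 0.054, -0.003]
contact_force: [-1.7, 1.7, 6.6]
finger_gap: 35.5
finger_force: 62.0
```

drive_tool(increments=[0, 0, -0.01, 0, 0, 0, 0, 0, -0.01, 0, 0, 0, 0, 0, -0.01, 0, 0, 0, 0, 0, 0, 0, 0, 0])

```text
time_s: 33.25
tcp_pos: [655.1, -30.5, 79.4]
ee_rot: [3.141, -0.054, 0.001]
contact_force: [0.7, 0.1, -4.7]
finger_gap: 35.2
finger_force: 60.7
```

drive_tool(increments=[0, 0, -0.06, 0, 0, 0, 0, 0, -0.09, 0, 0, 0, 0, 0, -0.09, 0, 0, 0, 0, 0, -0.02, 0, 0, 0, 0, 0, 0, 0, 0, 0])

```text
time_s: 33.75
tcp_pos: [655.8, -30.6, 210.6]
ee_rot: [3.141, -0.054, 0.006]
contact_force: [-0.4, -0.4, -6.2]
finger_gap: 35.1
finger_force: 61.7
```

drive_tool(increments=[-0.0253, -0.0708, 0, 0, 0, 0, -0.0253, -0.0708, 0, 0, 0, 0, -0.0253, -0.0708, 0, 0, 0, 0, -0.0253, -0.0708, 0, 0, 0, 0, -0.0253, -0.0708, 0, 0, 0, 0, -0.0253, -0.0708, 0, 0, 0, 0, -0.0253, -0.0708, 0, 0, 0, 0, -0.0253, -0.0708, 0, 0, 0, 0, -0.0253, -0.0708, 0, 0, 0, 0, -0.0253, -0.0708, 0, 0, 0, 0, 0, 0, 0, 0, 0, 0, 0, 0, 0, 0, 0, 0])

```text
time_s: 34.95
tcp_pos: [538.6, 327.6, 205.9]
ee_rot: [3.138, -0.05, -0.006]
contact_force: [0.3, -0.7, -5.3]
finger_gap: 35.3
finger_force: 62.5
```

```bash
python3 -c "
from mt import *
go([541,327.6,60],-2);print(T()[0])"
```

```text
('mm(tool)', array([  2.9,  -0.5, 145.8])) ('share', array([ 0.0058, -0.0009,  0.2917])) ('turn share', array([0.0014, 0.0019, 0.0014])) psi now -1.8
[538.64747407 327.61839114 205.85633976]
```

Same heights as the first placing.

drive_tool(increments=[0.004, 0, 0.08, 0, 0, 0, 0, 0, 0.08, 0, 0, 0, 0, 0, 0.07, 0, 0, 0, 0, 0, 0.04, 0, 0, 0, 0, 0, 0.02, 0, 0, 0, 0, 0, 0, 0, 0, 0])

```text
time_s: 35.55
tcp_pos: [541.5, 325.8, 61.6]
ee_rot: [3.139, -0.055, -0.006]
contact_force: [0.7, -1.5, -4.6]
finger_gap: 35.1
finger_force: 62.2
```

drive_tool(increments=[0, 0, 0.006, 0, 0, 0, 0, 0, 0.006, 0, 0, 0, 0, 0, 0.004, 0, 0, 0, 0, 0, 0.003, 0, 0, 0, 0, 0, 0, 0, 0, 0])

```text
time_s: 36.05
tcp_pos: [542.5, 327.6, 54.5]
ee_rot: [-3.141, 0.054, -0.0]
contact_force: [0.1, 0.8, -4.8]
finger_gap: 35.4
finger_force: 62.3
```

drive_tool(increments=[0, 0, 0.002, 0, 0, 0, 0, 0, 0, 0, 0, 0])

```text
time_s: 36.25
tcp_pos: [542.4, 327.6, 53.4]
ee_rot: [-3.141, 0.054, -0.0]
contact_force: [-0.2, -0.6, -5.4]
finger_gap: 35.5
finger_force: 62.3
```

drive_tool(increments=[0, 0, 0.002, 0, 0, 0, 0, 0, 0, 0, 0, 0])

```text
time_s: 36.45
tcp_pos: [542.5, 327.6, 52.3]
ee_rot: [-3.141, 0.054, -0.0]
contact_force: [-0.1, -0.2, -4.9]
finger_gap: 35.6
finger_force: 62.6
```

drive_tool(increments=[0, 0, 0.002, 0, 0, 0, 0, 0, 0, 0, 0, 0])

```text
time_s: 36.65
tcp_pos: [542.6, 327.6, 52.2]
ee_rot: [-3.141, 0.054, -0.0]
contact_force: [-3.3, -1.7, 4.7]
finger_gap: 35.9
finger_force: 63.3
```

drive_tool(increments=[0, 0, 0.001, 0, 0, 0, 0, 0, 0, 0, 0, 0])

```text
time_s: 36.85
tcp_pos: [542.6, 327.6, 52.2]
ee_rot: [-3.141, 0.054, -0.0]
contact_force: [-4.4, -2.6, 9.6]
finger_gap: 35.6
finger_force: 64.1
```

drive_tool(increments=[0, 0, -0.001, 0, 0, 0, 0, 0, 0, 0, 0, 0, 0, 0, 0, 0, 0, 0, 0, 0, 0, 0, 0, 0, 0, 0, 0, 0, 0, 0], grip=0.58)

```text
time_s: 37.35
tcp_pos: [542.5, 327.6, 51.2]
ee_rot: [-3.141, 0.054, -0.0]
contact_force: [0.8, 0.2, -0.3]
finger_gap: 49.8
finger_force: 0.0
```

drive_tool(increments=[0, 0, -0.02, 0, 0, 0, 0, 0, -0.06, 0, 0, 0, 0, 0, -0.08, 0, 0, 0, 0, 0, -0.08, 0, 0, 0, 0, 0, -0.09, 0, 0, 0, 0, 0.06, -0.05, 0, 0, 0, 0, 0.08, 0, 0, 0, 0, 0, 0.08, 0, 0, 0, 0, 0, 0.04, 0, 0, 0, 0, 0, 0, 0, 0, 0, 0])

```text
time_s: 38.35
tcp_pos: [537.8, 195.3, 242.2]
ee_rot: [3.141, -0.058, 0.0]
contact_force: [-0.5, 0.9, 0.3]
finger_gap: 49.4
finger_force: 0.0
```

```bash
python3 - <<'E'
from mt import *
for n in("scene","side"):
    c=read_camera(n);P=cloud(c);X,Y,Z=P[...,0],P[...,1],P[...,2]
    for a in (449.5,542):
        m=(Z>72)&(Z<82)&(abs(X-a)<35)&(Y>280)&(Y<375);q=P[m]
        r=cv2.minAreaRect(q[:,:2].astype(np.float32)); g=np.linalg.lstsq(np.c_[q[:,:2]-r[0],np.ones(len(q))],q[:,2],rcond=None)[0]; print(n," placed",r,g.round(3),len(q))
    save(c,n+"_f.png")
    t=np.array([478,-347,31])
    m=(np.hypot(X-539.5,Y+324)<28)&(Z>60)&(Z<80); q=P[m]; g=np.linalg.lstsq(np.c_[q[:,:2]-q[:,:2].mean(0),np.ones(len(q))],q[:,2],rcond=None)[0]; print("mallet",g.round(3),len(q))
bolt(); print(env.state()["time_s"],T()[0])
a=[cv2.imread(f"pics/{n}_f.png")[:,120:520] for n in("scene","side")];cv2.imwrite("pics/fin.png",np.hstack(a))
E
```

```text
scene  placed ((448.2938537597656, 320.8338317871094), (37.70417022705078, 35.010154724121094), 89.62495422363281) [-3.9000e-02  4.3000e-02  7.7007e+01] 108
scene  placed ((541.8660888671875, 325.8305358886719), (38.633155822753906, 35.95915603637695), 85.79116821289062) [-4.2000e-02  4.3000e-02  7.7072e+01] 125
mallet [-2.9000e-02 -4.5000e-02  6.9287e+01] 210
side  placed ((449.087158203125, 318.9916076660156), (37.90298843383789, 28.21729850769043), 87.2956771850586) [-1.000e-03  6.300e-02  7.757e+01] 75
side  placed ((543.3387451171875, 325.4130859375), (41.80002212524414, 28.82903289794922), 85.33244323730469) [-9.0000e-03  4.3000e-02  7.7504e+01] 75
mallet [4.0000e-03 1.0000e-03 7.0159e+01] 289
bolt z pct [119.28286014 126.44761456 127.70103905] 116
 ring 99.8691100428162 138
 bar x [607.4270442  621.92143834 634.15470517]
bolt z pct [121.27089129 127.17196162 128.13918244] 101
 ring 100.22665263766419 138
 bar x [614.59658629 625.69718124 633.52940151]
38.55 [538.23046542 198.49169198 241.67277009]
```

View pics/fin.png

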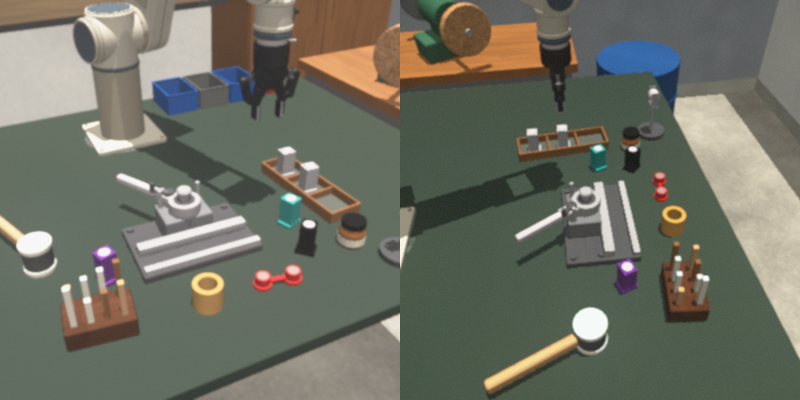

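Both inserts stand in separate bays, at (287,160) and (309,177) in the left half. The clamp is empty, the mallet is on its head at (37,255), and the bystanders are in place, so I hand in.

```bash
python3 -c "
from mt import *
mallet();print(workorder.hand_in())"
```

```text
scene ((541.4183959960938, -350.3165588378906), 36.309818267822266) 579 line [ 9.34000e-01  3.56000e-01  4.15425e+02 -4.07990e+02] 214 20.857166 yaw via centroid 24.596027
side ((541.1188354492188, -353.09075927734375), 35.40583801269531) 896 line [ 9.31000e-01  3.66000e-01  4.21091e+02 -4.02548e+02] 1111 21.482006 yaw via centroid 22.393953
the job is handed in; nothing more can be done
None
```

The job is handed in at about 39 s, and no verdict came back. By camera, both inserts present stand upright in bay_0 and bay_1, the mallet stands on its head (knocked about 28 mm aside since I set it down), and the bolt's head is back at its starting height after rising about 7.5 mm. I had no reading of the lever angle or of the wedge's speed during the blow.

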